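# Turn the reversible tube rack over for microtubes

### The job

Set up the teal tube rack for microtubes: it stands on edge with its four big holes on top. Push it over so that it lies flat with the side of 32 small holes facing up, then slide it along the bench until its long side rests square against the end of the blue tip box, beside the tips. Only push with the fingers, never grip or lift anything; do not shove the blue tip box away, and leave the yellow tip box and the other things alone.

Things in the scene. Friction and masses are not known exactly. Their poses are not given: they have to be found in the camera images.
- rack: Teal tube rack, empty, 172 x 54 x 92 mm (own x, y, z), 0.12-0.26 kg, solid to a push (holes admit no finger). Origin: its centre, 46 mm up as it stands on edge at the start, 27 mm up when lying (then 54 mm high, 92 mm wide). Own +z, up at the start: 4 large holes; own +y, robot's left at the start: wide side with 32 small 11 mm holes, to end up on top; own -y: 18 medium holes. x: long axis.
- rack_small (a point): Centre of the rack's wide side with the 32 small holes (27 mm from the rack's centre, along its own +y; same axes as the rack). Pushed on this side within 30 mm of its upper edge, the rack does not slide but tips about its lower far edge; after 30 degrees (about 55 mm of push) it falls flat by itself, this side up.
- tip_box_blue: Blue pipette tip box, clear lid closed, 90 x 122 x 68 mm (own x, y, z), loose, 0.25 kg, slides if pushed hard. Origin: centre of its underside. Own -x: front with the lid's lip, toward the robot; flat ends at own y = +61 and -61 mm. It stands left or right of the rack; the rack goes against the end that faces it (origins then 107 mm apart along the box's y).
- tip_box_yellow: Yellow pipette tip box, same size and frame as the blue one, loose, on the rack's other side; to be left alone.
- tube_tan: 50 ml tube with a blue screw cap and tan contents, 34 mm wide, 116 mm tall, standing loose behind the work; origin at the centre of its foot. Leave alone.
- petri: Closed petri dish with pink contents, 91 mm wide, 15 mm high, loose, behind the work; origin at the centre of its underside. Leave alone.

How it is judged:
By the outcome, as a careful person would: the job done as asked, in the order asked, and still so for the second after the job is handed in, with the robot touching nothing.
It also fails if it takes over 42 s, if anything falls off the work surface, if the arm or the gripper's body presses on something with over 40 N, if the wrist force passes 120 N, or if a joint passes its speed limit or range.

### The arm

A 6-joint arm with a two-finger parallel gripper is mounted at the origin on a cart in front of the work surface, level with it; the furniture and walls round the work are solid. World frame = base frame: x ahead of the robot, y to its left, z up, the work surface at z = 0. Lengths are in m, angles in rad, forces in N, time in s.
With the tool pointing down it reaches from about 0.325 to 0.75 m from the base axis. Payload 7.6 kg.
Tool frame: the origin (TCP) lies midway between the tips of the shut fingers; the grasp point (between the pads) lies 19 mm behind it; z points along the fingers, y is the line along which they close (so a half turn about z gives the same grasp; the last joint's range is limited). The gripper opens to 85 mm and grips with 20 to 120 N. Pads are 22 mm wide; open, the fingers measure 114 mm over their backs; the gripper's body (76 mm by 85 mm) begins 54 mm behind the grasp point. The pads swing forward as they close: fully open they stand 13 mm farther back than shut.
Start: joints at [-0.07, 0.052, 1.401, -0, 1.689, -0.07], TCP at [0.525, 0, 0.231] pointing down, gripper open.
Joint ranges: [-2.9, 2.9], [-0.91, 2.17], [0.12, 2.37], [-1.06, 4.2], [0.26, 2.73], [-2.93, 2.93]. Speed limits (rad/s): [2.57, 2.57, 3.01, 3.14, 3.14, 3.14].

### API

Orientations are given as [roll, pitch, yaw] about the fixed x, y, z axes, in that order (R = Rz(yaw) Ry(pitch) Rx(roll)).
In Python, from cell import state, viewer, order gives the robot as it stands. The module is installed in compiled form; this text tells all that it offers.
- The arm moves only by the tool arm_command, never from a script. Its argument "rows" is a list of rows, each a list of 3 entries, a list of its own where there are three numbers: the gripper's target within -1 to 1 (shut at 1, half-way at 0, fully open at -1), then the shift along the world's x, y, z in cm, then the turn about the world's z in rad. A call has 1 to 10 rows; each row shifts and turns the commanded pose from where the row before left it; what a row does not reach is not made up. A row lasts 1/8 s, in which the tool goes at most 62.5 mm and 10.7 degrees, less where a joint would pass 70% of its speed; a pose out of reach is approached as far as the arm can. A call with a gripper value outside its range is refused whole. The fingers move at their own pace and stop on an object; the grip force is fixed at half the most. Time passes only in rows, so rows that do not move let the fingers close. It gives the time, the measured TCP pose, the force, the opening and the grip force at its end, in the units of the state.
- state(): the state, without advancing time (a new reading comes with each control period).
- viewer.snapshot(name): name is "scene" or "side" or "wrist"; returns a dict with "image" (420x560x3 uint8, red, green, blue), "intrinsics" (3x3 intrinsics, pixels), "world_from_camera" (4x4, takes a point from camera to world coordinates). Camera axes: x right, y up, looking along -z (the intrinsics and any distortion apply to the point x, -y, -z); pixel columns grow to the right and rows downward; lengths in m; the calibration is good to about 2 mm. A picture is of the moment at which its call begins. There is no depth.
- order.job_done(): hands the job in; it is judged then, once.
The state is a dict: "clock": time; "joint_pos": joint angles; "joint_vel": joint speeds; "tau": joint torques, N m; "tool_pos": TCP position; "tool_rot": TCP orientation; "ft_force": force on the tool from outside, world axes, zero at the start; "wrist_torque": the same for the moment, N m; "width": opening from 0.0 (shut) to 1.0 (fully open); "grasp_force": force on a finger pad.
Only numpy, scipy, OpenCV 4.12 (cv2) and the standard library are available. Lean on these libraries where they do the work, as an engineer would, in place of code of your own. Each camera call takes 0.05 s, during which the arm holds its last target. There are 200 camera calls.

## Working session

There is one attempt and no reset: what is moved stays moved. The work goes in short steps, Python scripts to look and compute and a tool call to move; the robot and the scene stay as the last step left them, time stands still between calls to the robot, and variables do not carry over. Pictures are saved under pics/ and viewed, at most 10 in all, crops included, and the job is handed in when it is done.

Besides the shell and the picture viewer there is one more tool, called after "Emit:" in YAML: its name, and indented under it one key for each argument. arm_command: Moves the arm, as the interface text tells. Its arguments: {"type":"object","properties":{"rows":{"type":"array","items":{"type":"array"}}},"required":["rows"]}

```bash
mkdir -p pics
cat > h.py <<'E'
import numpy as np, cv2
from cell import state, viewer, order
def snap(name, fn):
    s=viewer.snapshot(name); cv2.imwrite('pics/'+fn, s['image'][:,:,::-1].copy())
    np.savez('pics/'+fn+'.npz', K=s['intrinsics'], T=s['world_from_camera'], im=s['image']); return s
def ray(fn,u,v,z):
    d=np.load('pics/'+fn+'.npz'); K,T=d['K'],d['T']
    r=np.linalg.inv(K)@[u,v,1]; r=T[:3,:3]@[r[0],-r[1],-r[2]]; o=T[:3,3]
    return o+r*(z-o[2])/r[2]
def proj(fn,P):
    d=np.load('pics/'+fn+'.npz'); K,T=d['K'],d['T']
    p=(np.atleast_2d(P)-T[:3,3])@T[:3,:3]; q=np.c_[p[:,0],-p[:,1],-p[:,2]]@K.T
    return q[:,:2]/q[:,2:]
E
python3 - <<'E'
from h import *
a=snap('scene','scene0.png');b=snap('side','side0.png')
for s in(a,b): print(s['world_from_camera'].round(3).tolist(), s['intrinsics'].tolist())
print(state())
E
```

```text
[[0.404, 0.641, -0.653, -0.2], [-0.915, 0.297, -0.274, -0.527], [0.018, 0.708, 0.706, 0.895], [0.0, 0.0, 0.0, 1.0]] [[527.984718452978, 0.0, 275.98502687262845], [0.0, 527.984718452978, 214.07537466923696], [0.0, 0.0, 1.0]]
[[0.993, 0.051, -0.108, 0.459], [-0.119, 0.358, -0.926, -1.195], [-0.009, 0.932, 0.361, 0.463], [0.0, 0.0, 0.0, 1.0]] [[423.7285386247466, 0.0, 288.5628359137965], [0.0, 423.7285386247466, 208.33365347732544], [0.0, 0.0, 1.0]]
{'clock': 0.1, 'joint_pos': array([-7.03238166e-02,  5.27983160e-02,  1.40160922e+00, -1.73575909e-05,
        1.68861063e+00, -7.02744032e-02]), 'joint_vel': array([-2.09803457e-03, -1.26654098e-03, -2.34485970e-03, -5.53374557e-04,
        1.47247101e-03, -3.25811773e-05]), 'tau': array([ 2.37367596e-03, -3.82580674e+01, -3.60984743e+01, -5.21182415e-05,
        4.78979055e-03, -6.69374316e-06]), 'tool_pos': array([5.24733378e-01, 2.43827440e-05, 2.30550862e-01]), 'tool_rot': array([-3.14016945e+00, -8.28969764e-05,  1.57074483e+00]), 'ft_force': array([-0.41776855,  0.05912441,  0.27105899]), 'wrist_torque': array([-0.02511493, -0.00626663, -0.03737134]), 'grasp_force': 0.0, 'width': 0.9975994400730482}
```

View pics/scene0.png

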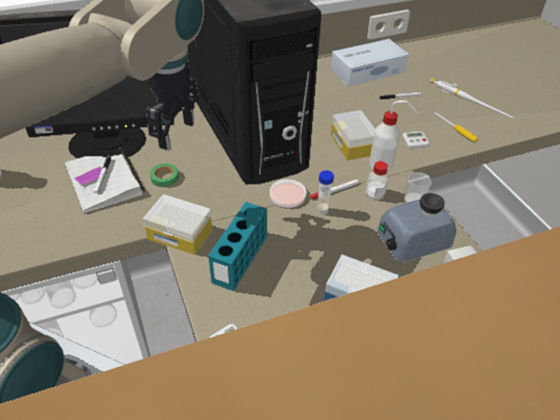

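View pics/side0.png

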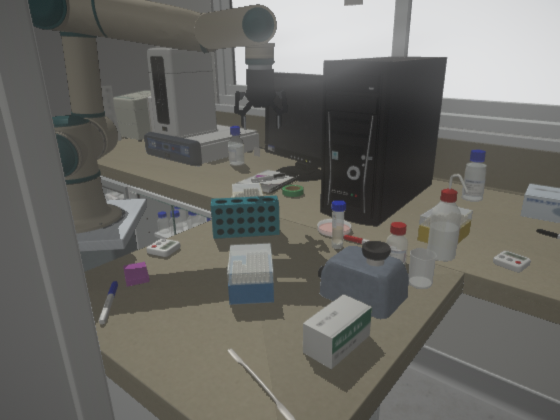

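The scene view shows the teal rack at about (240,245), the yellow box on its left at (180,222), and the blue box on the robot's right at (360,280), partly hidden. The side view shows the rack at (245,215) and the blue box at (250,272). Next I'll enlarge both to pick corners.

Run:
```python
from h import *
a=cv2.imread('pics/scene0.png')[165:315,130:410]; b=cv2.imread('pics/side0.png')[175:310,200:360]
a=cv2.resize(a,(560,300),interpolation=3); b=cv2.resize(b,(356,300),interpolation=3)
c=np.zeros((600,800,3),np.uint8)
a=cv2.resize(cv2.imread('pics/scene0.png')[165:315,130:410],(800,429),interpolation=cv2.INTER_CUBIC); cv2.imwrite('pics/cA.png',a)
b=cv2.resize(cv2.imread('pics/side0.png')[175:310,200:360],(711,600),interpolation=cv2.INTER_CUBIC); cv2.imwrite('pics/cB.png',b)
```

```text
(no output)
```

View pics/cA.png

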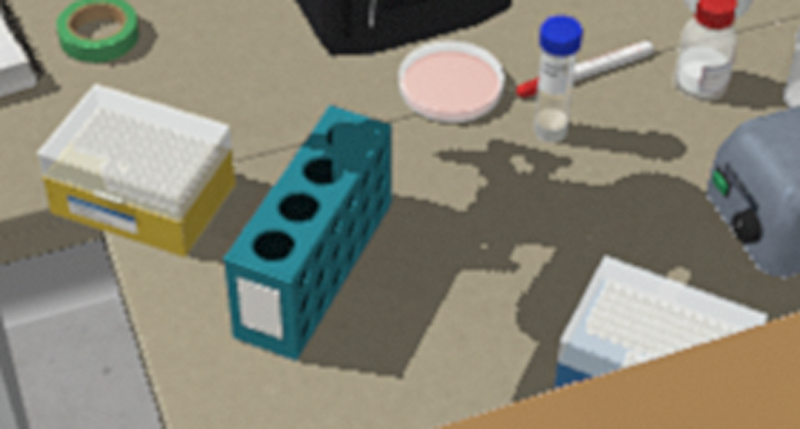

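View pics/cB.png

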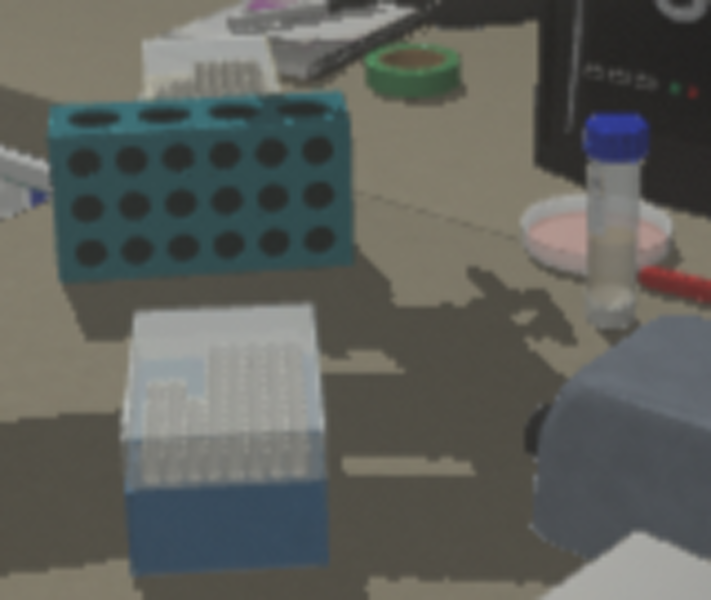

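Crop A gives the rack's top corners at (228,262), (300,280), (391,122) and (333,107). Crop B gives the rack's bottom edge from (62,281) to (352,262) and the blue box's near foot from (133,574) to (328,565). I'll fit the poses from these.

```bash
cat >> h.py <<'E'
from scipy.optimize import least_squares
def fit(obs, z0, x0):
    # obs: list (fn, local xyz mm, px)
    def res(p):
        c,s=np.cos(p[2]),np.sin(p[2]); r=[]
        for fn,l,px in obs:
            l=np.array(l)/1000; P=[p[0]+c*l[0]-s*l[1],p[1]+s*l[0]+c*l[1],z0+l[2]]
            r.append(proj(fn,P)[0]-px)
        return np.ravel(r)
    r=least_squares(res,x0,loss='soft_l1'); return r.x, r.fun.reshape(-1,2).round(1).tolist()
E
python3 - <<'E'
from h import *
A=lambda l,u,v:('scene0.png',l,np.array([130+u/2.857,165+v/2.857])-.3)
B=lambda l,u,v:('side0.png',l,np.array([200+u/4.444,175+v/4.444])-.3)
rack=[A((-86,27,46),228,262),A((-86,-27,46),300,280),A((86,-27,46),391,122),A((86,27,46),333,107),A((-86,27,-46),235,338),A((-86,-27,-46),297,357),
 B((-86,-27,46),52,127),B((86,-27,46),352,112),B((86,27,46),343,92),B((-86,-27,-46),62,281),B((86,-27,-46),352,262)]
print(fit(rack,.046,[.5,-.1,0]))
blue=[A((45,61,68),605,257),A((45,-61,68),766,316),B((-45,-61,0),133,574),B((45,-61,0),328,565),B((-45,61,68),133,312),B((45,61,68),313,305)]
print(fit(blue,0,[.5,-.3,0]))
yel=[A((-45,61,0),52,212),A((-45,-61,0),183,253),A((45,-61,0),232,190),A((-45,61,68),40,160),A((45,61,68),97,87),A((45,-61,68),230,130),A((-45,-61,68),178,215)]
print(fit(yel,0,[.5,.1,0]))
print(ray('scene0.png',130+551/2.857,165+133/2.857,0),ray('scene0.png',130+450/2.857,165+85/2.857,.0))
E
```

```text
(array([ 0.46706276, -0.16488818,  0.02628552]), [[-0.7, -1.3], [-1.5, 0.6], [0.8, -0.1], [-1.4, -1.6], [-0.1, 0.4], [1.3, 1.9], [-0.5, 1.8], [0.7, 1.2], [0.1, -1.2], [-0.1, 0.8], [1.2, 0.4]])
(array([ 0.46781262, -0.43559349, -0.03605048]), [[0.2, -0.7], [0.9, -0.5], [-2.5, 0.2], [0.5, -0.3], [-1.5, -0.7], [0.3, -1.0]])
(array([ 0.47002923, -0.00913646,  0.01572414]), [[-1.0, 2.5], [0.4, 4.7], [2.3, -0.4], [-1.6, -0.3], [0.2, -0.4], [1.0, -0.3], [-0.8, -2.8]])
[ 0.68316992 -0.27882351  0.        ] [ 0.70212452 -0.17793677  0.        ]
```

Emit:
arm_command:
  rows:
    - [-1,[-1.5,-2.6,0],0.026]
    - [-1,[-1.5,-2.6,0],0]
    - [-1,[-1.4,-2.6,0],0]
    - [-1,[-1.4,-2.7,0],0]
    - [-1,[0,0,-2],0]
    - [-1,[0,0,-2],0]
    - [-1,[0,0,0],0]

```text
clock: 0.98
tool_pos: [0.466, -0.1048, 0.1895]
tool_rot: [-3.138, -0.001, 1.597]
ft_force: [-1.0, -0.2, -0.4]
width: 1.003
grasp_force: 0.0
```

Run:
```python
from h import *
snap('wrist','w1.png'); s=state(); print(s['clock'],s['tool_pos'],s['tool_rot'])
```

```text
1.025 [ 0.46668157 -0.10487511  0.19094717] [-3.14020791e+00 -4.75195519e-04  1.59679275e+00]
```

View pics/w1.png

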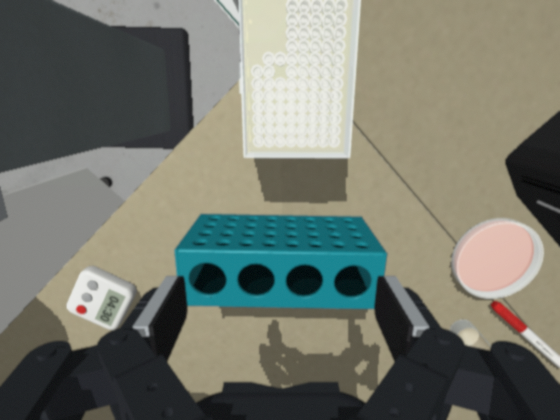

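The wrist view shows the gap between the yellow box end (row 157) and the rack. The rack's upper near edge runs from (179,250) to (385,250), and its far edge is at row 306.

Run:
```python
from h import *
f='w1.png'
for u,v,z in [(179,250,.092),(385,250,.092),(187,307,.092),(379,306,.092),(202,214,0),(363,217,0),(246,158,.068),(350,156,.068),(172,300,.2)]: print(u,v,ray(f,u,v,z).round(4))
```

```text
179 250 [ 0.3845 -0.139   0.092 ]
385 250 [ 0.55   -0.1345  0.092 ]
187 307 [ 0.3875 -0.1924  0.092 ]
379 306 [ 0.5514 -0.1869  0.092 ]
202 214 [ 0.3818 -0.1398  0.    ]
363 217 [ 0.5543 -0.1387  0.    ]
246 158 [ 0.4365 -0.0675  0.068 ]
350 156 [ 0.52   -0.0638  0.068 ]
172 300 [ 0.415  -0.1134  0.2   ]
```

Emit:
arm_command:
  rows:
    - [-1,[0,0,-3],0]
    - [-1,[0,0,-3],0]
    - [-1,[0,0,-3],0]
    - [-1,[0,0,-2.5],0]
    - [-1,[0,0,-1],0]
    - [-1,[0,0,0],0]
    - [-1,[0,-1,0],0]
    - [-1,[0,-1,0],0]
    - [-1,[0,-0.7,0],0]
    - [-1,[0,-0.7,0],0]

```text
clock: 2.28
tool_pos: [0.4671, -0.1396, 0.0666]
tool_rot: [3.141, 0.0, 1.596]
ft_force: [0.6, 0.3, 0.9]
width: 0.999
grasp_force: 0.4
```

Emit:
arm_command:
  rows:
    - [-1,[0,-0.7,0],0]
    - [-1,[0,-0.7,0],0]
    - [-1,[0,-0.6,0],0]

```text
clock: 2.65
tool_pos: [0.467, -0.1595, 0.0663]
tool_rot: [-3.142, 0.0, 1.597]
ft_force: [-0.2, 0.1, 0.2]
width: 0.998
grasp_force: 0.1
```

Emit:
arm_command:
  rows:
    - [-1,[0,-0.6,0],0]
    - [-1,[0,-0.5,0],0]
    - [-1,[0,-0.5,0],0]
    - [-1,[0,-0.5,0],0]
    - [-1,[0,0,0],0]
    - [-1,[0,0,0],0]

```text
clock: 3.4
tool_pos: [0.467, -0.1799, 0.0663]
tool_rot: [3.142, -0.0, 1.597]
ft_force: [-0.1, -0.7, 0.1]
width: 1.002
grasp_force: 0.0
```

Run:
```python
from h import *
a=snap('side','s2.png')['image']; b=snap('wrist','w2.png')['image']
print(state()['tool_pos'])
c=np.zeros((600,800,3),np.uint8)
c[:,:400]=cv2.resize(a[150:350,180:313],(400,600),interpolation=2); c[:300,400:]=cv2.resize(b,(400,300))
cv2.imwrite('pics/c2.png',c[:,:,::-1])
```

```text
[ 0.4670039  -0.17981437  0.06629791]
```

View pics/c2.png

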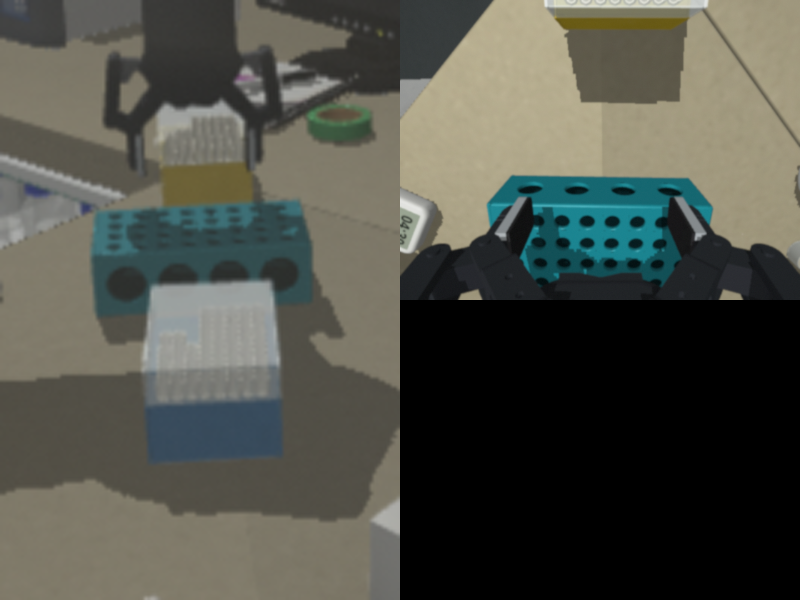

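The rack is lying flat with the small holes up. In the wrist view its near lower edge runs from about (157,248) to (406,251). I'll rise and look at the rack and the blue end together.

Emit:
arm_command:
  rows:
    - [-1,[0,0,3],0]
    - [-1,[0,-1,4],0]
    - [-1,[0,-4,4],0]
    - [-1,[0,-4,4],0]
    - [-1,[0,-4,3],0]
    - [-1,[0,-4,2],0]
    - [-1,[0,-3,2],0]
    - [-1,[0,0,0],0]
    - [-1,[0,0,0],0]

```text
clock: 4.62
tool_pos: [0.4671, -0.3792, 0.2854]
tool_rot: [-3.141, -0.001, 1.597]
ft_force: [-0.5, -0.2, -0.0]
width: 1.004
grasp_force: 0.0
```

Run:
```python
from h import *
snap('wrist','w3.png');print(state()['tool_pos'])
```

```text
[ 0.46712802 -0.37889167  0.28536256]
```

View pics/w3.png

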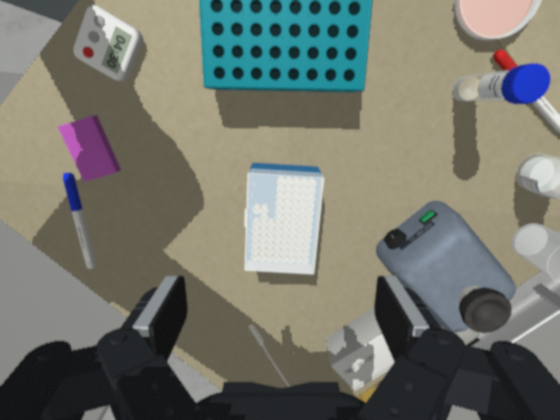

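The wrist view shows the blue box's rack-side end, with its foot edge from (251,163) to (321,166) and the lid edge just below that. The rack's far upper edge runs from (204,90) to (366,91).

Run:
```python
from h import *
f='w3.png'
im=np.load('pics/w3.png.npz')['im'].astype(int)
# subpixel edges: blue foot edge and rack edge per column
hsv=cv2.cvtColor(im.astype(np.uint8),cv2.COLOR_RGB2HSV)
def line(cols,mask,first):
    P=[]
    for u in cols:
        v=np.where(mask[:,u])[0]
        if len(v): P.append((u,v[0]-.5 if first else v[-1]+.5))
    P=np.array(P); k=np.polyfit(P[:,0],P[:,1],1); k=np.polyfit(*P[abs(np.polyval(k,P[:,0])-P[:,1])<1.5].T,1); return k
bl=(hsv[...,0]>98)&(hsv[...,0]<120)&(hsv[...,1]>110); bl[:155]=0; bl[185:]=0
te=(hsv[...,0]>82)&(hsv[...,0]<100)&(hsv[...,1]>110); te[120:]=0
kb=line(range(258,315),bl,True); kr=line(range(212,358),te,False)
for k,us,z in((kb,(252,320),0),(kr,(206,364),.054)):
    p=[ray(f,u,np.polyval(k,u),z) for u in us]; print([q.round(4).tolist() for q in p], 'yaw',np.arctan2(p[1][1]-p[0][1],p[1][0]-p[0][0]))
for u,v,z in [(252,172,.068),(323,174,.068),(245,271,.068),(315,274,.068),(204,90,.054),(366,91,.054)]: print(u,v,ray(f,u,v,z).round(4))
d='w2.png'
for u,v in[(157,248),(406,251)]: print(ray(d,u,v,0).round(4))
blu=[(f,(45,61,0),(321,166)),(f,(-45,61,0),(251,163))]
```

```text
[[0.4291, -0.3751, 0.0], [0.5184, -0.3784, 0.0]] yaw -0.0367972818375396
[[0.3846, -0.287, 0.054], [0.5535, -0.2857, 0.054]] yaw 0.007486933452951651
252 172 [ 0.4347 -0.3731  0.068 ]
323 174 [ 0.5137 -0.3733  0.068 ]
245 271 [ 0.4259 -0.4968  0.068 ]
315 274 [ 0.5122 -0.4987  0.068 ]
204 90 [ 0.3824 -0.2885  0.054 ]
366 91 [ 0.5556 -0.2851  0.054 ]
[ 0.3809 -0.198   0.    ]
[ 0.555  -0.1959  0.    ]
```

Emit:
arm_command:
  rows:
    - [-1,[0,3.5,0],-0.03]
    - [-1,[0,3.5,0],-0.033]
    - [-1,[0,3.5,-1.5],0]
    - [-1,[0,3.5,-3],0]
    - [-1,[0,3.5,-3],0]
    - [-1,[0,3,-3],0]
    - [-1,[0,0.9,-3],0]
    - [-1,[0,0,-4],0]
    - [-1,[0,0,-3.5],0]
    - [-1,[0,0,-3],0]

```text
clock: 5.92
tool_pos: [0.4661, -0.1645, 0.0444]
tool_rot: [-3.14, -0.001, 1.535]
ft_force: [0.2, -0.2, 0.1]
width: 1.004
grasp_force: 0.0
```

Emit:
arm_command:
  rows:
    - [-1,[0,0,-2],0]
    - [-1,[0,0,-1],0]
    - [-1,[0,0,0],0]
    - [-1,[0,0,0],0]

```text
clock: 6.42
tool_pos: [0.4675, -0.166, 0.0173]
tool_rot: [3.14, 0.001, 1.534]
ft_force: [-0.0, 0.7, 0.1]
width: 0.996
grasp_force: 0.0
```

Emit:
arm_command:
  rows:
    - [-1,[0,-1,-0.5],0]
    - [-1,[0,-0.6,0],0]
    - [-1,[0,-0.6,0],0]
    - [-1,[0,-0.6,0],0]
    - [-1,[0,-0.8,0],0]
    - [-1,[0,-0.8,0],0]
    - [-1,[0,-0.8,0],0]
    - [-1,[0,-0.8,0],0]
    - [-1,[0,-0.8,0],0]
    - [-1,[0,-0.8,0],0]

```text
clock: 7.68
tool_pos: [0.467, -0.2425, 0.0114]
tool_rot: [3.141, -0.0, 1.534]
ft_force: [-0.0, 1.3, 0.2]
width: 1.0
grasp_force: 0.8
```

Emit:
arm_command:
  rows:
    - [-1,[0,-0.7,0],0]
    - [-1,[0,-0.6,0],0]
    - [-1,[0,-0.4,0],0]
    - [-1,[0,-0.3,0],0]
    - [-1,[0,0,0],0]

```text
clock: 8.3
tool_pos: [0.467, -0.2623, 0.0113]
tool_rot: [3.142, 0.0, 1.534]
ft_force: [-0.5, -0.0, -0.0]
width: 1.002
grasp_force: 0.0
```

Run:
```python
from h import *
a=snap('side','s4.png')['image']; b=snap('wrist','w4.png')['image']; e=snap('scene','sc4.png')['image']
print(state()['tool_pos'],state()['ft_force'])
c=np.zeros((600,800,3),np.uint8)
c[:,:400]=cv2.resize(a[170:310,200:293],(400,600),interpolation=2); c[:300,400:]=cv2.resize(b,(400,300)); c[300:,400:]=cv2.resize(e[200:320,240:400],(400,300))
cv2.imwrite('pics/c4.png',c[:,:,::-1])
```

```text
[ 0.46693862 -0.26201124  0.01122736] [0.37858261 0.45701766 0.23276269]
```

View pics/c4.png

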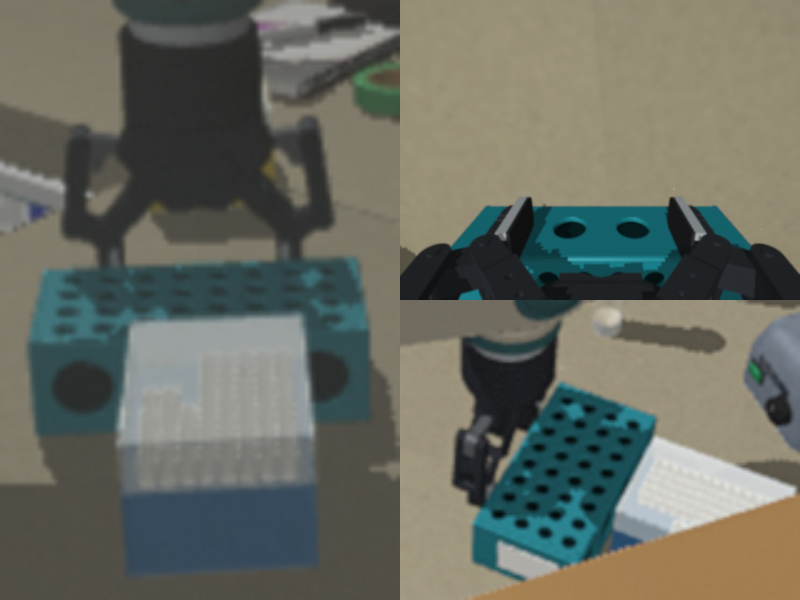

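The rack is flat and follows the fingers squarely. In the wrist view its near foot edge runs from about (123,288) to (442,288), and a gap to the blue box is still visible. I'll measure how much is left.

Run:
```python
from h import *
f='w4.png'
im=np.load('pics/w4.png.npz')['im']; hsv=cv2.cvtColor(im,cv2.COLOR_RGB2HSV)
te=(hsv[...,0]>82)&(hsv[...,0]<100)&(hsv[...,1]>110)
P=[]
for u in list(range(190,320)):
    v=np.where(te[:,u])[0]; P.append((u,v[0]-.5))
k=np.polyfit(*np.array(P).T,1)
p=[ray(f,u,np.polyval(k,u),0) for u in(130,440)]
print([q.round(4).tolist() for q in p],np.arctan2(p[1][1]-p[0][1],p[1][0]-p[0][0]))
# top corners in scene view of rack (fit): crop px/2.5
S=lambda l,u,v:('sc4.png',l,np.array([240+(u-400)/2.5,200+(v-300)/2.5])-.3)
T=lambda l,u,v:('side0.png',l,np.array([200+u/4.3,170+v/4.286])-.3)
# lying frame: X long, Y' wide(92), z 54
o=[S((-86,46,27),477,518),S((86,46,27),562,385),S((86,-46,27),657,417),S((-86,46,-27),475,562),T((-86,-46,27),30,341),T((86,-46,27),369,318),T((86,-46,-27),369,419),T((-86,-46,-27),36,434)]
print(fit(o,.027,[.467,-.32,0]))
```

```text
[[0.385, -0.2741, 0.0], [0.5519, -0.2804, 0.0]] -0.03774609382414508
(array([ 0.46514748, -0.32117873, -0.03733956]), [[-1.5, 1.8], [-0.4, -1.7], [1.0, -0.3], [-1.0, 0.2], [-0.5, 0.3], [0.6, 2.1], [0.9, 0.4], [0.1, 0.7]])
```

Emit:
arm_command:
  rows:
    - [-1,[0,-0.3,0],0]
    - [-1,[0,-0.2,0],0]
    - [-1,[0,-0.1,0],0]

```text
clock: 8.82
tool_pos: [0.467, -0.2681, 0.0112]
tool_rot: [-3.142, -0.0, 1.534]
ft_force: [0.8, 0.5, -0.6]
width: 0.996
grasp_force: 0.3
```

Emit:
arm_command:
  rows:
    - [-1,[0,-0.1,0],0]

```text
clock: 8.95
tool_pos: [0.467, -0.269, 0.0112]
tool_rot: [-3.142, -0.0, 1.534]
ft_force: [-0.0, 1.5, -0.5]
width: 0.998
grasp_force: 0.3
```

Emit:
arm_command:
  rows:
    - [-1,[0,-0.1,0],0]

```text
clock: 9.07
tool_pos: [0.467, -0.27, 0.0113]
tool_rot: [3.142, -0.0, 1.534]
ft_force: [-0.7, 0.2, -0.3]
width: 0.994
grasp_force: 0.3
```

Emit:
arm_command:
  rows:
    - [-1,[0,0,0],0]

```text
clock: 9.2
tool_pos: [0.467, -0.2701, 0.0114]
tool_rot: [3.141, 0.0, 1.534]
ft_force: [-0.4, 0.9, -0.3]
width: 1.003
grasp_force: 0.0
```

Emit:
arm_command:
  rows:
    - [-1,[0,1.5,0],0]
    - [-1,[0,2.5,0],0]
    - [-1,[0,0,4],0]
    - [-1,[0,0,5],0]
    - [-1,[0,-3,5],0]
    - [-1,[0,-4,4],0]
    - [-1,[0,-4,3],0]
    - [-1,[0,-3,1],0]
    - [-1,[0,0,0],0]
    - [-1,[0,0,0],0]

```text
clock: 10.45
tool_pos: [0.4671, -0.3687, 0.2305]
tool_rot: [-3.141, -0.001, 1.534]
ft_force: [-0.2, 0.1, 0.4]
width: 1.002
grasp_force: 0.0
```

Run:
```python
from h import *
s=snap('wrist','w5.png');print(state()['tool_pos'],s['world_from_camera'][:3,3])
c=s['image'][:,:,::-1].copy()
cv2.imwrite('pics/c5.png',cv2.resize(c[0:300,100:500],(800,600),interpolation=2))
```

```text
[ 0.46715469 -0.36848622  0.23051468] [ 0.46990563 -0.28783686  0.37436303]
```

View pics/c5.png

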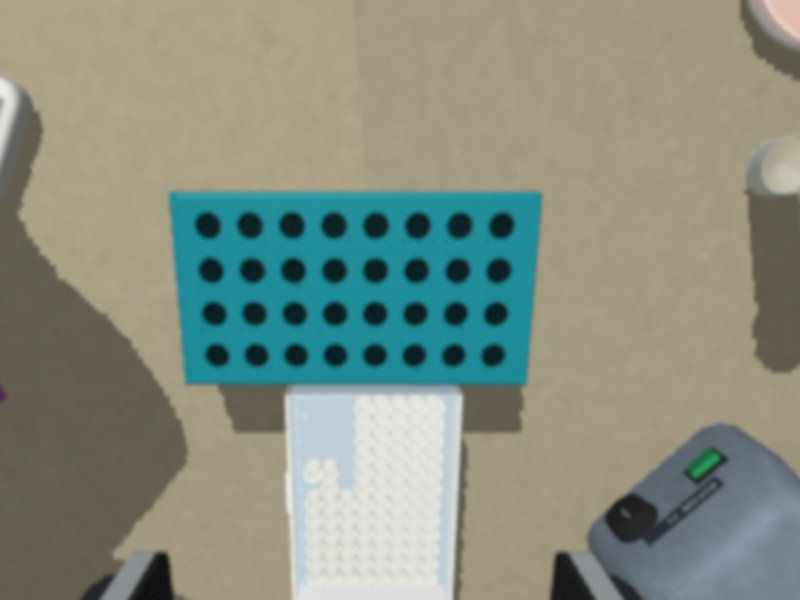

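The rack lies square to the blue end. Its far edge is at crop row 384 and the lid edge starts at about row 388, so any gap is very small. I'll measure it.

Run:
```python
from h import *
f='w5.png'
im=np.load('pics/w5.png.npz')['im']; hsv=cv2.cvtColor(im,cv2.COLOR_RGB2HSV)
te=(hsv[...,0]>82)&(hsv[...,0]<100)&(hsv[...,1]>110); te[230:]=0
for first in(1,0):
    P=np.array([(u,(lambda v:v[0]-.5 if first else v[-1]+.5)(np.where(te[:,u])[0])) for u in range(200,355)])
    k=np.polyfit(*P.T,1); p=[ray(f,u,np.polyval(k,u),.054) for u in(200,278,355)]
    print([q.round(4).tolist() for q in p],np.arctan2(p[2][1]-p[0][1],p[2][0]-p[0][0]))
for u in(250,280,320): print(im[188:204,u].tolist())
for u,v,z in[(244,195,.068),(330,195,.068)]: print(ray(f,u,v,z))
```

```text
[[0.396, -0.2805, 0.054], [0.4675, -0.2831, 0.054], [0.5381, -0.2856, 0.054]] -0.035725201329451145
[[0.3857, -0.3702, 0.054], [0.464, -0.3731, 0.054], [0.5412, -0.376, 0.054]] -0.03703723469340094
[[29, 138, 152], [32, 137, 151], [37, 133, 144], [65, 127, 138], [109, 138, 147], [138, 156, 164], [149, 164, 173], [154, 167, 175], [165, 179, 185], [185, 197, 203], [195, 208, 215], [194, 209, 217], [190, 205, 215], [191, 206, 215], [190, 205, 215], [190, 207, 215]]
[[29, 139, 152], [32, 138, 151], [36, 134, 145], [66, 129, 139], [109, 139, 147], [138, 155, 164], [149, 163, 173], [156, 169, 177], [169, 181, 185], [197, 204, 202], [219, 221, 218], [226, 227, 222], [227, 228, 222], [227, 228, 222], [228, 229, 223], [224, 225, 219]]
[[32, 139, 152], [30, 138, 150], [31, 133, 144], [56, 128, 139], [95, 137, 147], [129, 154, 163], [147, 164, 173], [152, 167, 176], [164, 178, 186], [181, 195, 201], [196, 208, 212], [204, 214, 216], [216, 222, 221], [225, 228, 224], [228, 230, 225], [228, 229, 224]]
[ 0.43134613 -0.37164485  0.068     ]
[ 0.51417119 -0.37469307  0.068     ]
```

Emit:
arm_command:
  rows:
    - [-1,[0,3,-1],0]
    - [-1,[0,4,-3],0]
    - [-1,[0,4,-4],0]
    - [-1,[0,3,-5],0]
    - [-1,[0,0,-5],0]
    - [-1,[0,0,-4],0]
    - [-1,[0,0,0],0]
    - [-1,[0,-1.5,0],0]
    - [-1,[0,-1.5,0],0]
    - [-1,[0,-0.7,0],0]

```text
clock: 11.75
tool_pos: [0.4677, -0.269, 0.0129]
tool_rot: [3.139, 0.002, 1.532]
ft_force: [0.2, 0.5, 0.2]
width: 1.004
grasp_force: 0.0
```

Emit:
arm_command:
  rows:
    - [-1,[0,-0.2,0],0]
    - [-1,[0,-0.1,0],0]
    - [-1,[0,-0.1,0],0]

```text
clock: 12.12
tool_pos: [0.467, -0.2705, 0.0114]
tool_rot: [-3.141, -0.001, 1.534]
ft_force: [-0.5, 4.6, 1.6]
width: 1.002
grasp_force: 1.6
```

Emit:
arm_command:
  rows:
    - [-1,[0,-0.1,0],0]
    - [-1,[0,0,0],0]

```text
clock: 12.38
tool_pos: [0.4671, -0.2715, 0.0113]
tool_rot: [3.142, -0.001, 1.534]
ft_force: [-0.5, 3.5, 2.0]
width: 0.997
grasp_force: 2.0
```

Emit:
arm_command:
  rows:
    - [-1,[0,1.7,0],0]
    - [-1,[0,2.5,0],0]
    - [-1,[0,0,4],0]
    - [-1,[0,0,5],0]
    - [-1,[0,-3,5],0]
    - [-1,[0,-4,4],0]
    - [-1,[0,-4,3],0]
    - [-1,[0,-3,1],0]
    - [-1,[0,0,0],0]
    - [-1,[0,0,0],0]

```text
clock: 13.62
tool_pos: [0.467, -0.3688, 0.2304]
tool_rot: [-3.141, -0.001, 1.534]
ft_force: [0.0, -1.2, 0.1]
width: 0.998
grasp_force: 0.0
```

Run:
```python
from h import *
s=snap('wrist','w6.png');print(state()['clock'],state()['tool_pos'])
g=lambda f:cv2.cvtColor(np.load('pics/'+f+'.npz')['im'],cv2.COLOR_RGB2GRAY).astype(np.float32)
a,b=g('w5.png'),g('w6.png')
for n,(r0,r1,c0,c1) in dict(lid=(205,285,247,328),rack=(100,187,192,362),bg=(205,290,395,480),bg2=(0,90,460,560)).items():
    w=np.hanning(r1-r0)[:,None]*np.hanning(c1-c0)[None]
    print(n,cv2.phaseCorrelate(a[r0:r1,c0:c1],b[r0:r1,c0:c1],w.astype(np.float32)))
p=ray('w5.png',280,200,.054)-ray('w5.png',280,199,.054);print('m/px',p)
```

```text
13.675 [ 0.46709528 -0.36860609  0.23044023]
lid ((0.7642584101531469, 0.8135266269637), 1.0282350451857956)
rack ((0.3240466017507515, 1.2118347447432427), 0.6588572150100896)
bg ((0.17550975713044892, -0.004249502831051188), 1.0655610086888443)
bg2 ((0.3640560783478435, -0.34379438292764064), 0.8937988060845269)
m/px [-3.95047760e-05 -1.05334637e-03  0.00000000e+00]
```

```bash
python3 -c "
from h import *
print(order.job_done())"
```

```text
the job is handed in; nothing more can be done
None
```

The rack lies flat with its 32 small holes up and its long side square against the blue tip box. The push force rose to 4.6 N at contact and the blue box shifted only about 1 mm. The job is handed in at 13.7 s with the arm clear, and the yellow box and other things were left alone.

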